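# Close the gearbox with the cover from the parts crate

## Task

Find the red rectangular cover in the crate of mixed parts, lay it over the opening on top of the green gearbox with its long side along the opening's long side, lowering it rather than dropping it, and press it firmly down until it is flush with the gearbox's top rim. Leave the other parts in the crate and let go of the cover.

Things in the scene. Friction and masses are not known exactly. Their poses are not given: they have to be found in the camera images.
- cover: The part to fetch: red rectangular plate, 96 (its x) x 70 (its y) x 10 mm thick, a solid red rib upright on the middle of its top: 60 mm long along x, 12 mm wide along y, 24 mm high (rib top 34 mm above the underside). About 0.24 kg. Origin: centre of the underside, z up. Lies flat on the crate's floor, rib up, in any of six places. Alike either way round.
- opening (a point): Centre of the rectangular opening in the gearbox's top, at the height of its flat rim, 84 mm above the bench. Opening 104 mm (x) by 78 mm (y), z up. A black frame inside (joint seat) carries the cover: first laid on it, the cover's underside is 4 mm below the rim (top 6 mm above it); pressed fully down, its underside is 10 mm below the rim and its top flush.
- gearbox: Green gearbox, fixed on a dark steel tray. Rim walls 15 mm thick, so its top measures 134 (x) x 108 mm (y), 80 mm above its underside; foot 160 x 120 mm. A stub shaft (+x, 40 mm) and bosses stick out of the x ends, below 65 mm. Origin: centre of the underside; z up.
- seat (a joint): Slide of the black frame in the gearbox's opening: 0 = up, as at the start (frame's top 4 mm below the rim), 0.006 m = fully down at a solid stop. It is stiff by friction: it takes about 12 N plus a little for speed to push down, does not yield to the cover's own weight and stays where it is left.
- crate: Grey open plastic crate, fixed, 270 mm (x) by 320 mm (y) outside, walls 5 mm thick and 60 mm high, floor 5 mm thick. Origin: centre of its underside, on the bench; z up. Six parts lie in it close together, one layer, in two rows of three (rows along y), with a rod between the rows. It stands either left or right of the middle, the gearbox on the other side.
- round_cover: Yellow round cover, not wanted: disc 80 mm across and 10 mm thick with a like rib (60 x 12 x 24 mm), loose in the crate. Origin: centre of the underside.
- rod: Copper rod, 12 mm thick, 200 mm long, lying between the two rows of parts, loose in the crate. Origin: under its middle.
- tee: Brass pipe tee lying flat, 90 x 67 mm, 42 mm high, loose in the crate. Origin: under its middle.
- elbow: Copper pipe elbow lying flat, about 83 x 83 mm at most, 42 mm high, loose in the crate. Origin: under its middle.
- bolt: Steel hexagon bolt with nut lying on its side, 98 mm long, 37 mm wide, 32 mm high, loose in the crate. Origin: under its middle.
- bracket: Dark steel angle bracket, foot 75 x 50 x 6 mm with an upright leg 50 mm high at one end, loose in the crate. Origin: centre of the underside.
Things that resemble listed ones, but are neither listed nor needed, are in the scene too. Of the things like the bolt, leave any that is blue; of the rest the smaller one is meant.

How it is judged:
By the outcome, as a careful person would: the job done as asked, in the order asked, and still so for the second after the job is handed in, with the robot touching nothing.
It also fails if it takes over 42 s, if anything falls off the work surface, if the arm or the gripper's body presses on something with over 40 N, if the wrist force passes 120 N, or if a joint passes its speed limit or range.

## Robot

A 6-joint arm with a two-finger parallel gripper is mounted at the origin on the work surface. World frame = base frame: x ahead of the robot, y to its left, z up, the work surface at z = 0. Lengths are in m, angles in rad, forces in N, time in s.
With the tool pointing down it reaches from about 0.275 to 0.85 m from the base axis. Payload 19 kg.
Tool frame: the origin (TCP) lies between the finger pads; the fingertips stand 11 mm ahead of it and the grasp point (between the pads) lies 8 mm behind it (manip.tip_reach is the distance from the TCP to the fingertips, in m); z points along the fingers, y is the direction in which the jaws open and shut (so a half turn about z gives the same grasp; the last joint's range is limited). The gripper opens to 85 mm and grips with 20 to 120 N. Pads are 22 mm wide; open, the fingers measure 114 mm over their backs; the gripper's body (76 mm by 85 mm) begins 54 mm behind the grasp point. The pads swing forward as they close: fully open they stand 13 mm farther back than shut.
Start: joints at [1.03, 0.15, 1.437, -0, 1.554, -0.134], TCP at [0.228, 0.528, 0.242] pointing down, gripper open.
Joint ranges: [-2.8, 2.8], [-0.68, 2.1], [0.12, 2.68], [-1.39, 4.53], [0.16, 2.79], [-2.81, 2.81]. Speed limits (rad/s): [1.89, 1.89, 2.22, 3.01, 3.01, 3.01].

## Interface

Orientations are given as [roll, pitch, yaw] about the fixed x, y, z axes, in that order (R = Rz(yaw) Ry(pitch) Rx(roll)).
In Python, from workcell import manip gives the robot as it stands.
- The arm moves only by the tool arm_command, never from a script. Its argument "targets" is one flat list of numbers, 7 for each row, row after row: the shift along the tool's x, y, z in m, then the turn, a rotation vector about the tool's x, y, z in degrees, then the opening, from 0 (shut) to 1 (fully open). A call has exactly 5 rows; each row shifts and turns the commanded pose from where the row before left it, along the tool's axes as they then stand; what a row does not reach is not made up. A row lasts 1/12 s, in which the tool goes at most 41.7 mm and 7.16 degrees, less where a joint would pass 70% of its speed; a pose out of reach is approached as far as the arm can. A call with a gripper value outside its range is refused whole. The fingers move at their own pace and stop on an object; "force" is the grip in N (left out, the last holds). Time passes only in rows, so rows that do not move let the fingers close, or fill a call up. It gives the time, the measured TCP pose, the force and the opening at its end, in the units of the state.
- manip.state(): the state, without advancing time (a new reading comes with each control period).
- manip.read_camera(name): name is "scene" or "top" or "wrist"; returns (picture, depth): 384x512x3 uint8, red, green, blue; 384x512 float32, m along the optical axis (not along the pixel's ray), 0 where there is no reading.
- manip.camera_params(name): a dict with "vfov" (degrees; the focal length in pixels is half the picture's height over the tangent of half this angle, whatever the lens; pixels are square), "cx", "cy" (the principal point, pixels), "k1" (the pictures are not rectified: a ray, as slopes to the right and down, at radius r is drawn at 1 + k1 r^2 times it, then the intrinsics apply), "pose" (4x4, takes a point from camera to world coordinates); the wrist camera has in their place "mount" (4x4, takes a point from camera to tool coordinates, whose origin is the TCP and whose axes are the flange's). Camera axes: x right, y up, looking along -z (the intrinsics and any distortion apply to the point x, -y, -z); pixel columns grow to the right and rows downward; lengths in m; the calibration is good to about 2 mm. A picture is of the moment at which its call begins: read the wrist's pose just before it. camera_params takes no time and is no camera call.
- manip.hand_in(): hands the job in, once; it reports no verdict.
Trained networks look in the newest picture that a camera, given by its name, has taken for a name from the list of things; names that differ only in an ending like _2 or _b are one class to them, and where a whole thing is asked for, a point or a joint stands for the part that bears it (a point fixed in the world has none). Each returns a list of dicts, best first, with "score" (0 to 1); they miss things now and then, are a little off and sometimes report something else, mostly with a low value. They report only what shows in the picture. A call takes as long as a camera call. They do not tell look-alikes from the thing itself.
- manip.recognise(label, camera): "xy" ([column, row] in pixels, amid what is visible of it).
- manip.mark_of(label, camera): "xy" ([column, row] in pixels: a listed point, or the origin of a listed thing).
The state is a dict: "time_s": time; "q": joint angles; "qd": joint speeds; "joint_torque": joint torques, N m; "tool_pos": TCP position; "tcp_rot": TCP orientation; "force": force on the tool from outside, world axes, zero at the start; "torque": the same for the moment, N m; "opening": opening from 0.0 (shut) to 1.0 (fully open).
Only numpy, scipy, OpenCV 4.12 (cv2) and the standard library are available. Lean on these libraries where they do the work, as an engineer would, in place of code of your own. Each camera call takes 0.05 s, during which the arm holds its last target. There are 200 camera calls.

## Working session

There is one attempt and no reset: what is moved stays moved. The work goes in short steps, Python scripts to look and compute and a tool call to move; the robot and the scene stay as the last step left them, time stands still between calls to the robot, and variables do not carry over. Pictures are saved under pics/ and viewed, about 8 in all and at most 12, crops included, and the job is handed in when it is done.

Besides the shell and the picture viewer there is one more tool, called by a JSON object that holds its "fn" and its "kwargs". arm_command: Moves the arm, as the interface text tells. Its arguments: {"type":"object","properties":{"targets":{"type":"array"},"force":{"type":"number"}},"required":["targets"]}

```bash
mkdir -p pics
cat > h.py <<'E'
import numpy as np, cv2
from workcell import manip
from scipy.spatial.transform import Rotation as R
def K(p):
    f=192/np.tan(np.radians(p["vfov"])/2); return np.array([[f,0,p["cx"]],[0,f,p["cy"]],[0,0,1]]),np.array([p["k1"],0,0,0,0.])
def pose(name):
    p=manip.camera_params(name)
    if "pose" in p: return p,np.array(p["pose"])
    s=manip.state(); T=np.eye(4); T[:3,3]=s["tool_pos"]; T[:3,:3]=R.from_euler("xyz",s["tcp_rot"]).as_matrix()
    return p,T@np.array(p["mount"])
def rays(p,px):
    k,d=K(p); u=cv2.undistortPoints(np.array(px,float).reshape(-1,1,2),k,d).reshape(-1,2)
    return np.c_[u[:,0],-u[:,1],-np.ones(len(u))]
def cloud(p,T,px,depth):  # px Nx2 (col,row)
    return (rays(p,px)*np.array(depth).reshape(-1,1))@T[:3,:3].T+T[:3,3]
def onz(p,T,px,z):
    r=rays(p,px)@T[:3,:3].T; return T[:3,3]+r*((z-T[2,3])/r[:,2])[:,None]
def full(name):
    p,T=pose(name); im,d=manip.read_camera(name)
    v,u=np.mgrid[:384,:512]; P=cloud(p,T,np.c_[u.ravel(),v.ravel()],d.ravel()).reshape(384,512,3)
    P[d==0]=np.nan
    return p,T,im,d,P
E
python3 - <<'E'
from h import *
print(manip.state())
for c in ("top","scene"):
    p,T,im,d,P=full(c); print(c,p); cv2.imwrite(f"pics/{c}0.png",im[...,::-1])
    for l in ("cover","gearbox","crate","round_cover"):
        for f in (manip.recognise,manip.mark_of):
            r=f(l,c)
            for e in r[:2]:
                x,y=np.clip(np.round(e["xy"]).astype(int),0,[511,383]); print(l,f.__name__,e["score"],e["xy"],P[y,x].round(3))
    for e in manip.mark_of("opening",c)[:2]: print("opening",e, onz(p,T,[e["xy"]],.084).round(4))
E
```

```text
{'time_s': 0.0, 'q': array([ 1.02997383e+00,  1.50998228e-01,  1.43801491e+00, -2.61181435e-06,
        1.55379170e+00, -1.34032300e-01]), 'qd': array([-0.00036066,  0.00051046,  0.00127253,  0.00061157, -0.00105208,
        0.00101466]), 'joint_torque': array([ 6.29105707e-03, -7.13048744e+01, -5.70873821e+01,  4.16262337e-04,
        9.00654530e-03, -7.98502401e-05]), 'tool_pos': array([0.22742564, 0.52786733, 0.24167651]), 'tcp_rot': array([-3.14039099e+00, -1.59397681e-04,  2.73480241e+00]), 'force': array([ 0.60665408,  0.0432404 , -1.33339594]), 'torque': array([-0.00166441,  0.04372249, -0.01412625]), 'opening': 0.9983166318255051}
top {'vfov': 45.9461422632264, 'cx': 256.82446355415453, 'cy': 190.70952927565287, 'k1': -0.11337940820587515, 'pose': array([[ 0.00836245,  0.99934026, -0.03534287,  0.39906615],
       [-0.99976155,  0.00764253, -0.02045583, -0.09467792],
       [-0.02017222,  0.0355055 ,  0.99916587,  1.33197261],
       [ 0.        ,  0.        ,  0.        ,  1.        ]])}
cover call 0.69 [270.4, 138.6] [ 0.597 -0.105  0.014]
cover call 0.69 [335.1, 129.3] [ 0
[... 955 characters left out ...]
,  0.70754173],
       [ 0.        ,  0.        ,  0.        ,  1.        ]])}
cover call 0.9 [201.8, 226.8] [ 0.603 -0.09   0.029]
cover call 0.33 [284.1, 286.6] [0.536 0.174 0.054]
cover call 0.91 [204.7, 231.7] [ 0.599 -0.086  0.013]
gearbox call 0.74 [285.2, 286.3] [0.531 0.17  0.049]
gearbox call 0.65 [284.4, 295.8] [0.559 0.205 0.079]
crate call 0.79 [209.2, 198.3] [ 0.532 -0.205  0.004]
crate call 0.68 [203.9, 201.0] [ 0.553 -0.189  0.015]
round_cover call 0.69 [243.3, 205.5] [ 0.47  -0.12   0.013]
round_cover call 0.73 [221.4, 185.8] [ 0.482 -0.228  0.01 ]
round_cover call 0.54 [246.9, 210.7] [ 0.479 -0.082  0.031]
opening {'xy': [284.0, 271.7], 'score': 0.7} [[0.5285 0.1587 0.084 ]]
```

Run:
```python
import cv2,numpy as np
a=cv2.imread("pics/top0.png")[90:250,110:390]; cv2.imwrite("pics/v1.png",cv2.resize(a,None,fx=2.8,fy=2.8,interpolation=cv2.INTER_CUBIC))
```

```text
(no output)
```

View pics/v1.png

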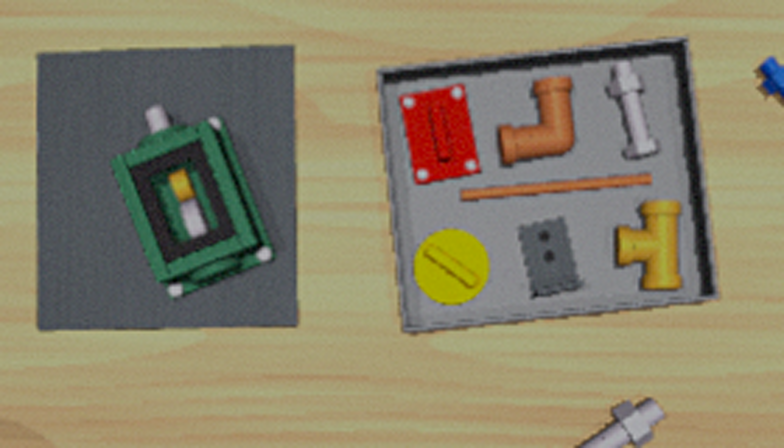

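View pics/scene0.png

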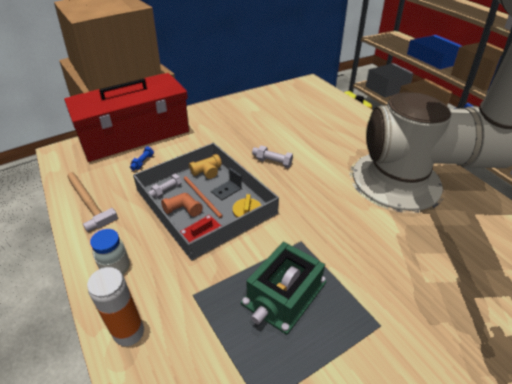

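The top view shows the red cover in the crate's far-left corner (full-image px ≈ 267,137), long side roughly along x. The gearbox, with its opening free, is at ≈ (178,163) and turned by about 20°. Next I'll measure the poses.

```bash
cat >> h.py <<'E'
def rect(pts):
    (c,s,a)=cv2.minAreaRect((pts*1000).astype(np.float32))
    if s[0]<s[1]: s=s[::-1]; a+=90
    return np.round(c,1),np.round(s,1),round((a+90)%180-90,2)
def red(im):
    h=cv2.cvtColor(im,cv2.COLOR_RGB2HSV); return ((h[...,0]<6)|(h[...,0]>174))&(h[...,1]>170)&(h[...,2]>70)
def green(im):
    h=cv2.cvtColor(im,cv2.COLOR_RGB2HSV); return (h[...,0]>50)&(h[...,0]<90)&(h[...,1]>90)
def near(P,c,r): return np.hypot(P[...,0]-c[0],P[...,1]-c[1])<r
E
python3 - <<'E'
from h import *
for c in ("top","scene"):
    p,T,im,d,P=full(c)
    m=red(im)&near(P,(.6,-.1),.09)
    z=P[...,2]
    print(c,"cover all",m.sum(),rect(P[m][:,:2]),"plate",rect(P[m&(z<.025)][:,:2]),"z",np.percentile(z[m],[5,50,95]).round(4))
    rb=m&(z>.030); print(" rib",rb.sum(),rect(P[rb][:,:2]) if rb.sum()>4 else "")
    g=green(im)&near(P,(.52,.16),.12)&(z>.076)&(z<.094)
    print(" rim",g.sum(),rect(P[g][:,:2]),np.median(z[g]).round(4))
    for zz in (.02,.05,.06,.065): 
        k=near(P,(.6,-.1),.2)&(abs(z-zz)<.003); print(zz,k.sum(),end=" ")
    print()
print(manip.state()["time_s"]); print(manip.camera_params("wrist"))
E
```

```text
top cover all 648 (array([601.6, -94.9]), array([93.1, 67. ]), 11.02) plate (array([601.6, -94.9]), array([93.1, 67. ]), 11.02) z [0.0101 0.0152 0.0391]
 rib 89 (array([603.1, -94.1]), array([61.2, 12. ]), 11.02)
 rim 823 (array([523.4, 159.4]), array([133.5, 109. ]), 22.28) 0.0834
0.02 385 0.05 84 0.06 256 0.065 61 
scene cover all 407 (array([ 604.5, -104.7]), array([89.9, 47.8]), 8.57) plate (array([ 604.5, -104.7]), array([89.9, 47.8]), 8.57) z [0.0129 0.0165 0.0389]
 rib 119 (array([603.2, -93.3]), array([59.1, 14. ]), 13.62)
 rim 1335 (array([525.2, 163.6]), array([133.1, 106.7]), 21.66) 0.0834
0.02 444 0.05 287 0.06 396 0.065 13 
1.1
{'vfov': 71.30407946841953, 'cx': 254.47533215792188, 'cy': 193.28153651026707, 'k1': -0.057911137461161055, 'mount': array([[-5.01284027e-04,  9.63543178e-01,  2.67552411e-01,
         6.91021035e-02],
       [ 9.99999852e-01,  5.39770490e-04, -7.02973338e-05,
         7.43297166e-04],
       [-2.12151413e-04,  2.67552337e-01, -9.63543306e-01,
        -1.32500595e-01],
       [ 0.00000000e+00,  0.00000000e+00,  0.00000000e+00,
         1.00000000e+00]])}
```

```bash
cat >> h.py <<'E'
def plan(tgt,yaw_deg,n):
    s=manip.state(); M=R.from_euler("xyz",s["tcp_rot"]); p=np.array(s["tool_pos"]); tgt=np.array(tgt,float)
    G=R.from_euler("xyz",[180,0,yaw_deg],degrees=True)
    print("t",round(s["time_s"],2),"pos",p.round(4),"rot",np.degrees(s["tcp_rot"]).round(2),"F",np.round(s["force"],1),"open",round(s["opening"],3))
    rv=(M.inv()*G).as_rotvec(degrees=True)
    print("dist",np.linalg.norm(tgt-p).round(4),"turn",rv.round(2))
    for i in range(n):
        sh=M.inv().apply((tgt-p)/(n-i)); sh=sh.round(4); tr=((M.inv()*G).as_rotvec(degrees=True)/(n-i)).round(1)
        print(list(map(float,sh)),list(map(float,tr))); p=p+M.apply(sh); M=M*R.from_rotvec(tr,degrees=True)
E
python3 -c "
from h import *
print(manip.tip_reach); plan([.602,-.095,.16],191,20)"
```

```text
0.011
t 1.1 pos [0.2275 0.5281 0.2423] rot [-179.99   -0.    156.69] F [-0.   0.  -0.2] open 1.001
dist 0.7316 turn [-1.000e-02 -0.000e+00 -3.431e+01]
[-0.0295, -0.0212, 0.0041] [-0.0, -0.0, -1.7]
[-0.0289, -0.0221, 0.0041] [-0.0, -0.0, -1.7]
[-0.0282, -0.0229, 0.0041] [-0.0, -0.0, -1.7]
[-0.0275, -0.0237, 0.0041] [-0.0, -0.0, -1.7]
[-0.0268, -0.0246, 0.0041] [-0.0, -0.0, -1.7]
[-0.0261, -0.0253, 0.0041] [-0.0, -0.0, -1.7]
[-0.0253, -0.0261, 0.0041] [-0.0, -0.0, -1.7]
[-0.0245, -0.0268, 0.0041] [-0.0, -0.0, -1.7]
[-0.0237, -0.0276, 0.0041] [-0.0, -0.0, -1.7]
[-0.0229, -0.0282, 0.0041] [-0.0, -0.0, -1.7]
[-0.022, -0.0289, 0.0041] [-0.0, -0.0, -1.7]
[-0.0212, -0.0296, 0.0041] [-0.0, -0.0, -1.7]
[-0.0203, -0.0302, 0.0041] [-0.0, -0.0, -1.7]
[-0.0194, -0.0307, 0.0041] [-0.0, -0.0, -1.7]
[-0.0184, -0.0313, 0.0041] [-0.0, -0.0, -1.8]
[-0.0175, -0.0319, 0.0042] [-0.0, -0.0, -1.7]
[-0.0165, -0.0324, 0.0041] [-0.0, -0.0, -1.8]
[-0.0155, -0.0329, 0.0042] [-0.0, -0.0, -1.7]
[-0.0145, -0.0333, 0.0041] [-0.0, -0.0, -1.8]
[-0.0134, -0.0338, 0.0042] [-0.0, -0.0, -1.7]
```

{"fn": "arm_command", "kwargs": {"targets": [-0.029, -0.022, 0.004, 0, 0, -1.7, 0.5, -0.029, -0.022, 0.004, 0, 0, -1.7, 0.5, -0.028, -0.023, 0.004, 0, 0, -1.7, 0.5, -0.0275, -0.024, 0.004, 0, 0, -1.7, 0.5, -0.027, -0.0245, 0.004, 0, 0, -1.7, 0.5], "force": 60}}

```text
time_s: 1.52
tool_pos: [0.3207, 0.37, 0.2222]
tcp_rot: [3.141, 0.0, 2.885]
force: [1.4, 1.2, -0.1]
opening: 0.495
```

{"fn": "arm_command", "kwargs": {"targets": [-0.026, -0.025, 0.004, 0, 0, -1.7, 0.5, -0.025, -0.026, 0.004, 0, 0, -1.7, 0.5, -0.0245, -0.027, 0.004, 0, 0, -1.7, 0.5, -0.024, -0.0275, 0.004, 0, 0, -1.7, 0.5, -0.023, -0.028, 0.004, 0, 0, -1.7, 0.5]}}

```text
time_s: 1.93
tool_pos: [0.4147, 0.2146, 0.2024]
tcp_rot: [3.141, 0.001, 3.033]
force: [0.6, -0.4, 0.2]
opening: 0.497
```

{"fn": "arm_command", "kwargs": {"targets": [-0.022, -0.029, 0.004, 0, 0, -1.7, 0.5, -0.021, -0.0295, 0.004, 0, 0, -1.7, 0.5, -0.0205, -0.03, 0.004, 0, 0, -1.7, 0.5, -0.0195, -0.031, 0.004, 0, 0, -1.7, 0.5, -0.0185, -0.0315, 0.004, 0, 0, -1.8, 0.5]}}

```text
time_s: 2.35
tool_pos: [0.5086, 0.0584, 0.1823]
tcp_rot: [-3.142, 0.0, -3.1]
force: [0.9, 1.3, 0.2]
opening: 0.499
```

{"fn": "arm_command", "kwargs": {"targets": [-0.0175, -0.032, 0.004, 0, 0, -1.7, 0.5, -0.0165, -0.0325, 0.004, 0, 0, -1.8, 0.5, -0.0155, -0.033, 0.004, 0, 0, -1.7, 0.5, -0.0145, -0.0335, 0.004, 0, 0, -1.8, 0.5, -0.0135, -0.034, 0.004, 0, 0, -1.7, 0.5]}}

```text
time_s: 2.77
tool_pos: [0.6024, -0.0981, 0.1621]
tcp_rot: [-3.141, 0.0, -2.948]
force: [0.6, 0.6, 1.3]
opening: 0.501
```

Run:
```python
from h import *
p,T,im,d,P=full("wrist"); z=P[...,2]; s=manip.state(); print(s["time_s"],s["tool_pos"],np.degrees(s["tcp_rot"]))
m=red(im)&near(P,(.6,-.1),.09)
print("plate",m.sum(),rect(P[m&(z<.022)][:,:2]),"z",np.percentile(z[m],[5,50,95]).round(4))
rb=m&(z>.033); print("rib",rb.sum(),rect(P[rb][:,:2]),np.median(z[rb]))
print("rib median-ish mean",P[rb].mean(0))
cv2.imwrite("pics/w1.png",im[...,::-1])
```

```text
2.8167 [ 0.60440636 -0.10311589  0.16068637] [-1.79903625e+02 -3.24078425e-02 -1.68930286e+02]
plate 4805 (array([601.4, -94.1]), array([93.3, 67.4]), 11.15) z [0.0147 0.016  0.0399]
rib 712 (array([601.8, -94.1]), array([59.9, 11.8]), 11.49) 0.03961677093925495
rib median-ish mean [ 0.60035542 -0.09418944  0.03952171]
```

View pics/w1.png

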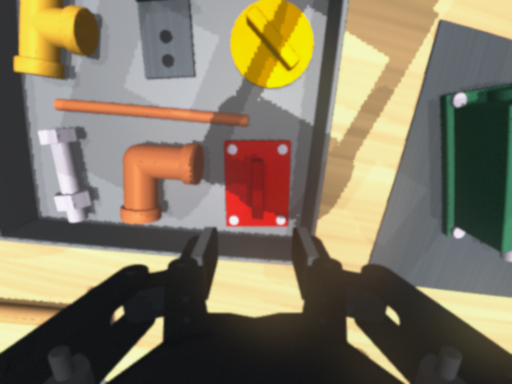

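The wrist view confirms it: red plate at px (257,182) with its rib across the jaws, matching the top camera within 1 mm. Now I'll descend on it.

```bash
python3 -c "
from h import *
plan([.6015,-.0942,.031],191.2,5)"
```

```text
t 2.82 pos [ 0.6044 -0.1031  0.1607] rot [-1.7990e+02 -3.0000e-02 -1.6893e+02] F [-3.2 -6.4 -2.8] open 0.499
dist 0.13 turn [-0.1  -0.03 -0.13]
[0.0002, 0.0019, 0.0259] [-0.0, -0.0, -0.0]
[0.0002, 0.0019, 0.0259] [-0.0, -0.0, -0.0]
[0.0002, 0.0019, 0.026] [-0.0, -0.0, -0.0]
[0.0002, 0.0019, 0.0259] [-0.0, -0.0, -0.1]
[0.0003, 0.0019, 0.026] [-0.1, -0.0, -0.0]
```

{"fn": "arm_command", "kwargs": {"targets": [0.0005, 0.0045, 0.02, 0, 0, 0, 0.5, 0.0005, 0.0045, 0.02, 0, 0, 0, 0.5, 0, 0, 0.02, 0, 0, 0, 0.5, 0, 0, 0.01, 0, 0, 0, 0.5, 0, 0, 0, 0, 0, 0, 0.5]}}

```text
time_s: 3.23
tool_pos: [0.598, -0.0874, 0.0901]
tcp_rot: [3.14, -0.003, -2.95]
force: [-0.3, -0.8, 0.2]
opening: 0.502
```

```bash
python3 -c "
from h import *
plan([.6015,-.0942,.031],191.2,1)"
```

```text
t 3.23 pos [ 0.598  -0.0874  0.0901] rot [ 179.92   -0.18 -169.01] F [-0.3 -0.8  0.2] open 0.502
dist 0.0596 turn [ 0.08 -0.18 -0.21]
[-0.0023, -0.0075, 0.0591] [0.1, -0.2, -0.2]
```

{"fn": "arm_command", "kwargs": {"targets": [-0.002, -0.0065, 0.015, 0, 0, 0, 0.5, 0, 0, 0.015, 0, 0, 0, 0.5, 0, 0, 0, 0, 0, 0, 0.5, 0, 0, 0, 0, 0, 0, 0.5, 0, 0, 0, 0, 0, 0, 0.5]}}

```text
time_s: 3.65
tool_pos: [0.6028, -0.0937, 0.0638]
tcp_rot: [-3.141, 0.001, -2.95]
force: [0.0, 0.9, -0.6]
opening: 0.501
```

```bash
python3 -c "
from h import *
plan([.6015,-.0942,.031],191.2,1)"
```

```text
t 3.65 pos [ 0.6028 -0.0937  0.0638] rot [-1.7996e+02  7.0000e-02 -1.6900e+02] F [ 0.   0.9 -0.6] open 0.501
dist 0.0329 turn [-0.04  0.07 -0.2 ]
[0.0014, -0.0002, 0.0328] [-0.0, 0.1, -0.2]
```

{"fn": "arm_command", "kwargs": {"targets": [0.001, 0, 0.01, 0, 0, 0, 0.5, 0, 0, 0.01, 0, 0, 0, 0.5, 0, 0, 0.007, 0, 0, 0, 0.5, 0, 0, 0.004, 0, 0, 0, 0.5, 0, 0, 0, 0, 0, 0, 0.5]}}

```text
time_s: 4.07
tool_pos: [0.6006, -0.0936, 0.0299]
tcp_rot: [3.141, -0.002, -2.95]
force: [0.4, -0.6, -0.5]
opening: 0.496
```

{"fn": "arm_command", "kwargs": {"targets": [0, 0, 0, 0, 0, 0, 0.1, 0, 0, 0, 0, 0, 0, 0, 0, 0, 0, 0, 0, 0, 0, 0, 0, 0, 0, 0, 0, 0, 0, 0, 0, 0, 0, 0, 0], "force": 60}}

```text
time_s: 4.48
tool_pos: [0.6015, -0.094, 0.0319]
tcp_rot: [-3.141, 0.001, -2.95]
force: [-0.1, -0.2, 5.5]
opening: 0.122
```

{"fn": "arm_command", "kwargs": {"targets": [0, 0, -0.005, 0, 0, 0, 0, 0, 0, -0.01, 0, 0, 0, 0, 0, 0, -0.015, 0, 0, 0, 0, 0, 0, -0.02, 0, 0, 0, 0, 0, 0, -0.02, 0, 0, 0, 0]}}

```text
time_s: 4.9
tool_pos: [0.6009, -0.0937, 0.1025]
tcp_rot: [3.141, -0.001, -2.95]
force: [-0.3, -0.2, -2.8]
opening: 0.122
```

{"fn": "arm_command", "kwargs": {"targets": [0, 0, -0.025, 0, 0, 0, 0, 0, 0, -0.025, 0, 0, 0, 0, 0, 0, -0.015, 0, 0, 0, 0, 0, 0, -0.01, 0, 0, 0, 0, 0, 0, 0, 0, 0, 0, 0]}}

```text
time_s: 5.32
tool_pos: [0.6018, -0.0939, 0.1789]
tcp_rot: [-3.14, 0.003, -2.95]
force: [-0.1, -0.4, -3.4]
opening: 0.124
```

Run:
```python
from h import *
plan([.524,.161,.18],202,12)
p,T,im,d,P=full("wrist"); cv2.imwrite("pics/w2.png",im[...,::-1])
```

```text
t 5.32 pos [ 0.6018 -0.0939  0.1789] rot [-1.7991e+02  1.6000e-01 -1.6901e+02] F [-0.1 -0.4 -3.4] open 0.124
dist 0.2666 turn [ -0.1    0.15 -11.01]
[0.0023, 0.0221, -0.0001] [-0.0, 0.0, -0.9]
[0.002, 0.0221, -0.0001] [-0.0, 0.0, -0.9]
[0.0016, 0.0222, -0.0001] [-0.0, 0.0, -0.9]
[0.0013, 0.0222, -0.0001] [-0.0, 0.0, -0.9]
[0.0009, 0.0222, -0.0002] [-0.0, 0.0, -0.9]
[0.0006, 0.0222, -0.0001] [-0.0, 0.0, -0.9]
[0.0002, 0.0222, -0.0002] [-0.0, 0.0, -0.9]
[-0.0001, 0.0222, -0.0001] [-0.0, 0.0, -0.9]
[-0.0005, 0.0222, -0.0002] [-0.0, 0.0, -1.0]
[-0.0009, 0.0222, -0.0001] [-0.0, 0.0, -0.9]
[-0.0012, 0.0222, -0.0002] [-0.1, 0.1, -1.0]
[-0.0015, 0.0221, -0.0001] [-0.0, 0.0, -0.9]
```

View pics/w2.png

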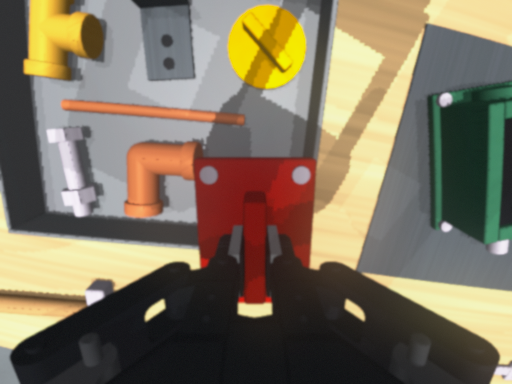

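The cover is held by its rib, centred between the fingers (px 256,245), and the other parts are undisturbed. Next I'll carry it over the gearbox.

{"fn": "arm_command", "kwargs": {"targets": [0.0015, 0.011, 0, 0, 0, 0, 0, 0.0025, 0.022, 0, 0, 0, -1, 0, 0.002, 0.022, 0, 0, 0, -1, 0, 0.0015, 0.022, 0, 0, 0, -1, 0, 0.0015, 0.022, 0, 0, 0, -1, 0]}}

```text
time_s: 5.78
tool_pos: [0.5701, 0.0024, 0.1747]
tcp_rot: [3.141, -0.002, -2.879]
force: [-0.2, 0.5, -3.5]
opening: 0.12
```

{"fn": "arm_command", "kwargs": {"targets": [0.001, 0.022, 0, 0, 0, -1, 0, 0.0005, 0.022, 0, 0, 0, -1, 0, 0, 0.022, 0, 0, 0, -1, 0, 0, 0.022, 0, 0, 0, -1, 0, -0.0005, 0.022, 0, 0, 0, -1, 0]}}

```text
time_s: 6.2
tool_pos: [0.5368, 0.1073, 0.1748]
tcp_rot: [3.141, -0.002, -2.792]
force: [0.2, 0.8, -2.4]
opening: 0.127
```

{"fn": "arm_command", "kwargs": {"targets": [-0.001, 0.022, 0, 0, 0, -1, 0, -0.001, 0.022, 0, 0, 0, -1, 0, -0.001, 0.011, 0, 0, 0, 0, 0, 0, 0, 0, 0, 0, 0, 0, 0, 0, 0, 0, 0, 0, 0]}}

```text
time_s: 6.62
tool_pos: [0.521, 0.1586, 0.1755]
tcp_rot: [-3.142, -0.001, -2.757]
force: [0.1, -0.6, -2.6]
opening: 0.123
```

{"fn": "arm_command", "kwargs": {"targets": [0, 0, 0, 0, 0, 0, 0, 0, 0, 0, 0, 0, 0, 0, 0, 0, 0, 0, 0, 0, 0, 0, 0, 0, 0, 0, 0, 0, 0, 0, 0, 0, 0, 0, 0]}}

```text
time_s: 7.03
tool_pos: [0.5216, 0.158, 0.1762]
tcp_rot: [-3.142, -0.0, -2.758]
force: [0.8, -0.2, -3.0]
opening: 0.125
```

Run:
```python
from h import *
plan([.524,.161,.18],202,1)
for c in ("wrist","top","scene"):
    p,T,im,d,P=full(c); z=P[...,2]; cv2.imwrite(f"pics/{c}3.png",im[...,::-1])
    g=green(im)&near(P,(.524,.161),.12)&(z>.076)&(z<.094)
    print(c,"rim",g.sum(),rect(P[g][:,:2]),np.median(z[g]).round(4))
    m=red(im)&near(P,(.524,.161),.09)&(z>.1)
    print("cover",m.sum(),rect(P[m][:,:2]),np.percentile(z[m],[10,50,90]).round(4))
a=cv2.imread("pics/wrist3.png"); b=cv2.imread("pics/top3.png")[100:230,110:260]
b=cv2.resize(b,(443,384)); cv2.imwrite("pics/v3.png",cv2.resize(np.hstack([a,b]),None,fx=.83,fy=.83))
```

```text
t 7.03 pos [0.5216 0.158  0.1762] rot [-1.8000e+02 -1.0000e-02 -1.5805e+02] F [ 0.8 -0.2 -3. ] open 0.125
dist 0.0054 turn [-0.   -0.01 -0.05]
[-0.0033, 0.0019, -0.0038] [-0.0, -0.0, -0.0]
wrist rim 1892 (array([521.4, 161.6]), array([131.3, 104.6]), 22.31) 0.0848
cover 10397 (array([521.5, 159.5]), array([95.2, 68.1]), 21.9) [0.1595 0.1604 0.1841]
top rim 339 (array([532.9, 119.5]), array([142.4,  54.8]), 4.24) 0.0834
cover 87 (array([509.9, 110.2]), array([50.3, 45.6]), -78.58) [0.1562 0.1589 0.1621]
scene rim 1032 (array([525.6, 164.2]), array([132.1, 106.6]), 21.49) 0.0834
cover 892 (array([526.1, 162.2]), array([90., 67.]), 21.88) [0.1577 0.1596 0.173 ]
```

View pics/v3.png

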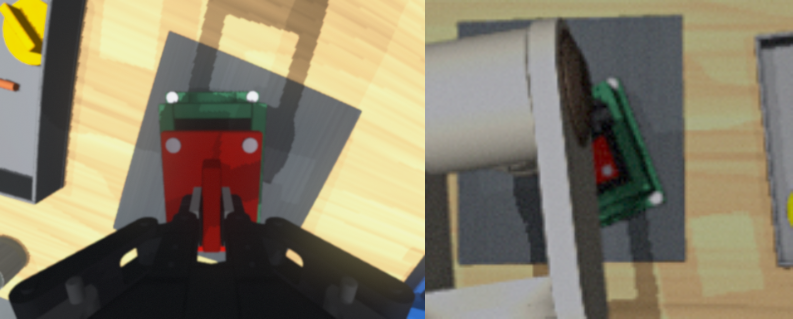

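The wrist and scene cameras agree that the cover must go about 2 mm in +y and that the yaw is right. I'll shift it and lower it part way.

{"fn": "arm_command", "kwargs": {"targets": [-0.001, 0.002, 0, 0, 0, 0, 0, 0, 0, 0.015, 0, 0, 0, 0, 0, 0, 0.015, 0, 0, 0, 0, 0, 0, 0.015, 0, 0, 0, 0, 0, 0, 0.008, 0, 0, 0, 0]}}

```text
time_s: 7.6
tool_pos: [0.5211, 0.1607, 0.1217]
tcp_rot: [3.141, -0.002, -2.758]
force: [-1.3, 0.5, -3.4]
opening: 0.118
```

{"fn": "arm_command", "kwargs": {"targets": [0, 0, 0, 0, 0, 0, 0, 0, 0, 0, 0, 0, 0, 0, 0, 0, 0, 0, 0, 0, 0, 0, 0, 0, 0, 0, 0, 0, 0, 0, 0, 0, 0, 0, 0]}}

```text
time_s: 8.02
tool_pos: [0.522, 0.1607, 0.124]
tcp_rot: [-3.141, 0.001, -2.758]
force: [0.0, 0.9, -3.5]
opening: 0.121
```

Run:
```python
from h import *
plan([.524,.161,.106],202,1)
for c in ("wrist","scene"):
    p,T,im,d,P=full(c); z=P[...,2]; cv2.imwrite(f"pics/{c}4.png",im[...,::-1])
    g=green(im)&near(P,(.524,.161),.12)&(z>.078)&(z<.092)
    print(c,"rim",g.sum(),rect(P[g][:,:2]),np.median(z[g]).round(4))
    m=red(im)&near(P,(.524,.161),.09)&(z>.096)
    pl=m&(z<.12)
    print("cover",m.sum(),rect(P[m][:,:2]),"plate",rect(P[pl][:,:2]),np.percentile(z[m],[10,50,90]).round(4))
a=cv2.imread("pics/wrist4.png")[60:360,80:430]; b=cv2.imread("pics/scene4.png")[230:340,220:350]
b=cv2.resize(b,(354,300),interpolation=cv2.INTER_CUBIC); cv2.imwrite("pics/v4.png",np.hstack([a,b]))
```

```text
t 8.02 pos [0.522  0.1607 0.124 ] rot [-1.7998e+02  6.0000e-02 -1.5801e+02] F [ 0.   0.9 -3.5] open 0.121
dist 0.0182 turn [-0.02  0.06 -0.01]
[-0.002, -0.0005, 0.0181] [-0.0, 0.1, -0.0]
wrist rim 5816 (array([508.1, 155.7]), array([105.7, 102.5]), -67.95) 0.0848
cover 10583 (array([521.8, 162. ]), array([95.1, 69. ]), 21.86) plate (array([521.8, 162. ]), array([95.1, 69. ]), 21.86) [0.1072 0.1082 0.1319]
scene rim 892 (array([526.2, 163.7]), array([130.7, 106.8]), 22.28) 0.0834
cover 856 (array([526.3, 163.5]), array([93.3, 69.8]), 22.34) plate (array([526.3, 163.5]), array([93.3, 69.8]), 22.34) [0.1051 0.1072 0.1201]
```

View pics/v4.png

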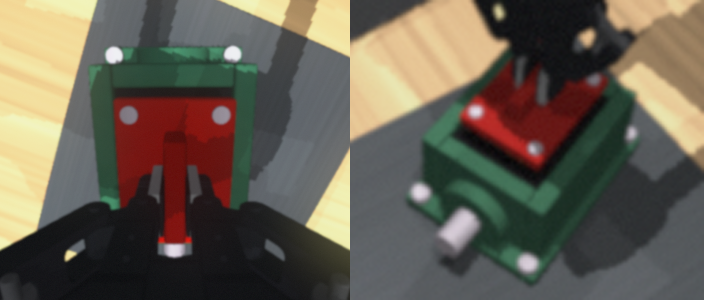

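Both views show the cover centred over the opening, and numerically the offset is under 1 mm. I'll lower it gently onto the frame.

{"fn": "arm_command", "kwargs": {"targets": [0, 0, 0.004, 0, 0, 0, 0, 0, 0, 0.004, 0, 0, 0, 0, 0, 0, 0.003, 0, 0, 0, 0, 0, 0, 0.002, 0, 0, 0, 0, 0, 0, 0.001, 0, 0, 0, 0]}}

```text
time_s: 8.53
tool_pos: [0.5214, 0.1606, 0.1087]
tcp_rot: [3.141, -0.001, -2.758]
force: [0.4, -0.9, -3.5]
opening: 0.122
```

{"fn": "arm_command", "kwargs": {"targets": [0, 0, 0.001, 0, 0, 0, 0, 0, 0, 0.001, 0, 0, 0, 0, 0, 0, 0.001, 0, 0, 0, 0, 0, 0, 0, 0, 0, 0, 0, 0, 0, 0, 0, 0, 0, 0]}}

```text
time_s: 8.95
tool_pos: [0.5217, 0.1606, 0.1065]
tcp_rot: [-3.141, 0.0, -2.758]
force: [-1.3, -0.3, 1.5]
opening: 0.126
```

Contact is showing at the expected height (force −3.5 → +1.5 N, TCP z 0.1065). I'll press now in small steps.

{"fn": "arm_command", "kwargs": {"targets": [0, 0, 0.001, 0, 0, 0, 0, 0, 0, 0.001, 0, 0, 0, 0, 0, 0, 0.001, 0, 0, 0, 0, 0, 0, 0, 0, 0, 0, 0, 0, 0, 0, 0, 0, 0, 0]}}

```text
time_s: 9.37
tool_pos: [0.5218, 0.1607, 0.1038]
tcp_rot: [-3.141, 0.0, -2.758]
force: [-3.8, -0.4, 4.8]
opening: 0.123
```

{"fn": "arm_command", "kwargs": {"targets": [0, 0, 0.001, 0, 0, 0, 0, 0, 0, 0.001, 0, 0, 0, 0, 0, 0, 0.001, 0, 0, 0, 0, 0, 0, 0, 0, 0, 0, 0, 0, 0, 0, 0, 0, 0, 0]}}

```text
time_s: 9.78
tool_pos: [0.5218, 0.1607, 0.1009]
tcp_rot: [-3.141, 0.0, -2.758]
force: [-4.3, -0.6, 6.5]
opening: 0.122
```

{"fn": "arm_command", "kwargs": {"targets": [0, 0, 0.001, 0, 0, 0, 0, 0, 0, 0, 0, 0, 0, 0, 0, 0, 0, 0, 0, 0, 0, 0, 0, 0.001, 0, 0, 0, 0, 0, 0, 0, 0, 0, 0, 0]}}

```text
time_s: 10.2
tool_pos: [0.5219, 0.1607, 0.1006]
tcp_rot: [-3.141, 0.001, -2.758]
force: [-15.6, -2.9, 32.6]
opening: 0.127
```

Fz jumps to 33 N about 6 mm below first contact, so it's at the solid stop. I'll check for flushness before letting go.

```bash
cat > chk.py <<'E'
from h import *
import sys
s=manip.state(); print(s["time_s"],s["tool_pos"],s["force"],s["opening"])
for c in sys.argv[2:]:
    p,T,im,d,P=full(c); z=P[...,2]; cv2.imwrite(f"pics/{c}{sys.argv[1]}.png",im[...,::-1])
    g=green(im)&near(P,(.524,.161),.12)&(z>.078)&(z<.092)
    m=red(im)&near(P,(.524,.161),.08)&(z>.07); pl=m&(z<.095)
    A=np.c_[P[pl][:,:2]-[.524,.161],np.ones(pl.sum())]; k=np.linalg.lstsq(A,P[pl][:,2],rcond=None)[0]
    A=np.c_[P[g][:,:2]-[.524,.161],np.ones(g.sum())]; k2=np.linalg.lstsq(A,P[g][:,2],rcond=None)[0]
    print(c,"rim",rect(P[g][:,:2]),np.median(z[g]).round(4),k2.round(4),"plate",rect(P[pl][:,:2]),np.median(z[pl]).round(4),"slope/height",k.round(4))
E
python3 chk.py 5 wrist scene
```

```text
10.2 [0.52187904 0.16066575 0.10060328] [-15.61635326  -2.87642705  32.57571068] 0.12692412542282663
wrist rim (array([518.3, 160. ]), array([124.5, 105.9]), 22.09) 0.0848 [-0.0051  0.0004  0.0845] plate (array([524.6, 163.2]), array([101.4,  70. ]), 22.0) 0.0846 slope/height [-0.0003  0.0024  0.0846]
scene rim (array([525.6, 163.7]), array([131.8, 106.2]), 22.33) 0.0836 [-0.002  -0.004   0.0835] plate (array([524.5, 163.4]), array([94.6, 70. ]), 20.87) 0.0836 slope/height [-0.0074 -0.0173  0.084 ]
```

Cover top and rim agree (0.0846 vs 0.0848 by wrist, 0.0836 vs 0.0836 by scene). I'll ease the load, then open and retreat upward.

{"fn": "arm_command", "kwargs": {"targets": [0, 0, -0.001, 0, 0, 0, 0, 0, 0, 0, 0, 0, 0, 0.2, 0, 0, 0, 0, 0, 0, 0.35, 0, 0, 0, 0, 0, 0, 0.45, 0, 0, 0, 0, 0, 0, 0.45]}}

```text
time_s: 10.72
tool_pos: [0.5217, 0.1606, 0.0991]
tcp_rot: [-3.142, -0.0, -2.758]
force: [-0.1, -1.5, 0.1]
opening: 0.453
```

{"fn": "arm_command", "kwargs": {"targets": [0, 0, 0, 0, 0, 0, 0.45, 0, 0, -0.005, 0, 0, 0, 0.45, 0, 0, -0.01, 0, 0, 0, 0.45, 0, 0, -0.015, 0, 0, 0, 0.45, 0, 0, -0.02, 0, 0, 0, 0.45]}}

```text
time_s: 11.13
tool_pos: [0.5213, 0.1606, 0.1498]
tcp_rot: [3.141, -0.001, -2.758]
force: [0.0, 0.6, 0.7]
opening: 0.451
```

{"fn": "arm_command", "kwargs": {"targets": [0, 0, -0.03, 0, 0, 0, 0.45, 0, 0, -0.03, 0, 0, 0, 0.45, 0, 0, -0.02, 0, 0, 0, 0.45, 0, 0, 0, 0, 0, 0, 0.45, 0, 0, 0, 0, 0, 0, 0.45]}}

```text
time_s: 11.55
tool_pos: [0.522, 0.1607, 0.231]
tcp_rot: [-3.141, 0.003, -2.758]
force: [-0.4, -0.7, -0.9]
opening: 0.443
```

```bash
python3 chk.py 6 wrist scene
python3 - <<'E'
import cv2,numpy as np
a=cv2.imread("pics/wrist6.png")[0:330,60:430]; b=cv2.imread("pics/scene6.png")[130:340,130:350]
cv2.imwrite("pics/v6.png",np.hstack([a,cv2.resize(b,(346,330),interpolation=cv2.INTER_CUBIC)]))
E
```

```text
11.55 [0.52200397 0.16072652 0.2309907 ] [-0.44515129 -0.66822155 -0.91224033] 0.4433814343624896
wrist rim (array([522.9, 161.4]), array([134.3, 105.4]), 22.67) 0.0848 [-0.0022  0.0027  0.0848] plate (array([522.1, 162.4]), array([95.7, 72.2]), 22.04) 0.0848 slope/height [-0.0022  0.0007  0.0847]
scene rim (array([526. , 163.5]), array([132.9, 107. ]), 22.49) 0.0836 [-0.0037 -0.0045  0.0835] plate (array([524.6, 163.1]), array([95.3, 70. ]), 21.71) 0.0839 slope/height [-0.0091 -0.02    0.0843]
```

View pics/v6.png

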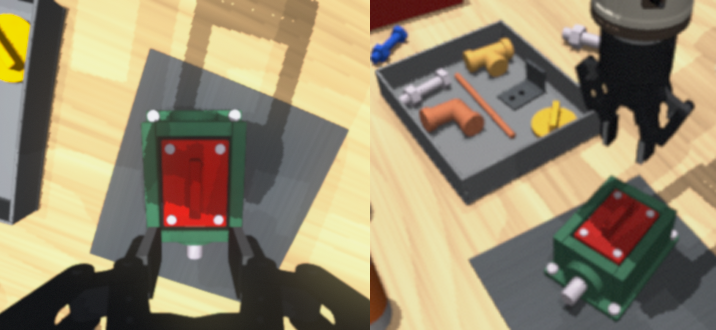

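```bash
python3 -c "
from h import *
print(manip.hand_in())"
```

```text
the job is handed in; nothing more can be done
None
```

The red cover is seated in the gearbox opening, flush with the rim, and the job was handed in at about 11.7 s of the 42 s allowed. I gripped the cover by its rib, aligned it with the opening's long side, and lowered it gently onto the frame. I then pressed it down about 6 mm until the force jumped to about 33 N at the solid stop. After that I eased off, opened the gripper and moved it clear above.

**Last checks:**
- **Flushness:** the wrist camera puts the cover top and the rim both at 84.8 mm. The scene camera gives 83.9 mm and 83.6 mm.
- **Centring and angle:** the cover is centred to about 1–1.5 mm, and the long sides line up within about 1°.
- **Other parts:** the other parts are still in the crate and nothing is touching the cover.

**Disagreement:** the scene camera's fit shows a slight tilt of the cover, under 1 mm across its width. The wrist camera does not show it, so I took it as depth noise.

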